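# Set the forge's two air regulators to their clips

## Robot

A 6-joint arm with a two-finger parallel gripper is mounted at the origin on the work surface. World frame = base frame: x ahead of the robot, y to its left, z up, the work surface at z = 0. Lengths are in m, angles in rad, forces in N, time in s.
With the tool pointing down it reaches from about 0.35 to 0.975 m from the base axis. Payload 4.9 kg.
Tool frame: the origin (TCP) lies on the centre line of the jaws, within the pads' length; the fingertips stand 14 mm ahead of it and the grasp point (between the pads) lies 5 mm behind it; z points along the fingers, y is the line along which they close (so a half turn about z gives the same grasp; the last joint's range is limited). The gripper opens to 85 mm and grips with 20 to 120 N. Pads are 22 mm wide; open, the fingers measure 114 mm over their backs; the gripper's body (76 mm by 85 mm) begins 54 mm behind the grasp point. The pads swing forward as they close: fully open they stand 13 mm farther back than shut.
Start: joints at [-0.119, 0.053, 1.613, -0, 1.476, -0.119], TCP at [0.625, 0, 0.214] pointing down, gripper open.
Joint ranges: [-3.01, 3.01], [-1.01, 2.22], [0.06, 2.58], [-1.02, 4.17], [0.09, 2.62], [-3.14, 3.14]. Speed limits (rad/s): [2.57, 2.57, 3.14, 3.14, 3.14, 3.14].

## Interface

Orientations are given as a unit quaternion [w, x, y, z].
In Python, from plant import * gives the robot as it stands.
- The arm moves only by the tool send_rows, never from a script. Its argument "steps" is a list of rows, each an object with "translation": the shift along the tool's x, y, z in cm, a list of three; "delta_rot": the turn, a rotation vector about the tool's x, y, z in rad, a list of three; "jaw": the finger opening in cm, from 0 to 8.54. In form: [{"translation": [dx, dy, dz], "delta_rot": [rx, ry, rz], "jaw": jaw}, ...]. A call has exactly 8 rows; each row is the pose to reach, as a shift and turn from the pose commanded when the call began, along the tool's axes at that moment; what a row does not reach only later rows make up. A row lasts 1/10 s, in which the tool goes at most 50 mm and 8.59 degrees, less where a joint would pass 70% of its speed; a pose out of reach is approached as far as the arm can. A call with a gripper value outside its range is refused whole. The fingers move at their own pace and stop on an object; the grip force is fixed at half the most. Time passes only in rows, so rows that repeat a pose let the fingers close, or fill a call up. It gives the time, the measured TCP pose, the force, the opening and the grip force at its end, in the units of the state.
- state(): the state, without advancing time (a new reading comes with each control period).
- grab_frame(name): name is "scene" or "side" or "wrist"; returns a dict with "pixels" (420x560x3 uint8, blue, green, red), "range_z" (420x560 float32, m along the optical axis (not along the pixel's ray), 0 where there is no reading), "fx", "fy", "cx", "cy" (pixels), "rvec" (rotation vector, rad) and "tvec" (3), from world to camera coordinates, as OpenCV has them. Camera axes: x right, y down, z forward; pixel columns grow to the right and rows downward; lengths in m; the calibration is good to about 2 mm. A picture is of the moment at which its call begins.
- job_done(): hands the job in; it is judged then, once.
The state is a dict: "time": time; "joint_pos": joint angles; "joint_vel": joint speeds; "joint_efforts": joint torques, N m; "tool_pos": TCP position; "tool_rot": TCP orientation; "contact_force": force on the tool from outside, world axes, zero at the start; "ft_torque": the same for the moment, N m; "gripper_width": opening from 0.0 (shut) to 1.0 (fully open); "grasp_force": force on a finger pad.
Only numpy, scipy, OpenCV 4.12 (cv2) and the standard library are available. Lean on these libraries where they do the work, as an engineer would, in place of code of your own. Each camera call takes 0.05 s, during which the arm holds its last target. There are 200 camera calls.

## Task

Set the air for the forge: on each of the two round air regulators, the large and the small, push the upright lever post round with a fingertip until the lever's pointer lines up with the brass setting clip on the rim. Push gently from one side without gripping the levers, do not shift the clips, and leave everything else on the bench where it is; the order is free.

Things in the scene. Friction and masses are not known exactly. Their poses are not given: they have to be found in the camera images.
- large_axis (a point): Turning axis of the large air regulator, at the centre of its drum's top face, 50 mm above the bench; z up, x towards its outlet pipe, away from the lever side. The regulator is a fixed round grey drum of 210 mm diameter and 50 mm height with an aluminium top with dark scale ticks, a 48 mm outlet pipe low at its back and, on top, a flat steel iris ring of 58 mm radius (top 60 mm above the bench).
- large_ring (a joint): Angle of the large regulator's iris ring with its lever, rad, positive counter-clockwise from above; at 0 the lever points along -x of point large_axis; stops at -1.15 and 1.15. Starts anywhere from -1.0 to -0.35. Dry friction: a push of about 4 N at the post turns it (2 to 4 N more at 0.08 m/s), and it stays where it is left; no spring.
- large_post_top (a point): Centre of the top of the large ring's lever post: an upright black round post of 14 mm diameter, standing on the lever arm 72 mm from the axis, its top 106 mm above the bench, free to push from 62 mm up.
- large_pointer (a point): Tip of the large lever's dark steel pointer, the thin blade that continues the lever outwards, 89 mm from the axis and 55 mm above the bench. Turns with the lever.
- large_clip (a joint): Angle of the large regulator's setting clip about the same axis, same zero and sense as joint large_ring: the lever is set when both joints are equal. Starts anywhere from 0.1 to 0.8. The clip sits tight (0.5 N m) but can be knocked along the rim.
- large_mark (a point): Inner point of the large regulator's setting clip, a small brass saddle 12 mm wide on the drum's rim, standing 6 mm out beyond it (top 56 mm above the bench); 89 mm from the axis, 55 mm above the bench, so it coincides with the pointer's tip when the ring is set.
- small_axis (a point): Turning axis of the small air regulator, at the centre of its drum's top face, 50 mm above the bench; z up, x towards its outlet pipe, away from the lever side. The regulator is a fixed round grey drum of 170 mm diameter and 50 mm height with an aluminium top with dark scale ticks, a 48 mm outlet pipe low at its back and, on top, a flat steel iris ring of 40 mm radius (top 60 mm above the bench).
- small_ring (a joint): Angle of the small regulator's iris ring with its lever, rad, positive counter-clockwise from above; at 0 the lever points along -x of point small_axis; stops at -1.15 and 1.15. Starts anywhere from 0.35 to 1.0. Dry friction: a push of about 4 N at the post turns it (2 to 4 N more at 0.08 m/s), and it stays where it is left; no spring.
- small_post_top (a point): Centre of the top of the small ring's lever post: an upright black round post of 14 mm diameter, standing on the lever arm 53 mm from the axis, its top 106 mm above the bench, free to push from 62 mm up.
- small_pointer (a point): Tip of the small lever's dark steel pointer, the thin blade that continues the lever outwards, 69 mm from the axis and 55 mm above the bench. Turns with the lever.
- small_clip (a joint): Angle of the small regulator's setting clip about the same axis, same zero and sense as joint small_ring: the lever is set when both joints are equal. Starts anywhere from -0.8 to -0.1. The clip sits tight (0.5 N m) but can be knocked along the rim.
- small_mark (a point): Inner point of the small regulator's setting clip, a small brass saddle 12 mm wide on the drum's rim, standing 6 mm out beyond it (top 56 mm above the bench); 69 mm from the axis, 55 mm above the bench, so it coincides with the pointer's tip when the ring is set.
- oil_tin: Bystander, loose: upright closed steel tin, 52 mm diameter, 85 mm high, origin under its centre, between the regulators.
- pot: Bystander, loose: upright open dark steel pot, 54 mm wide, 70 mm high, origin under its centre, between the regulators.
- hammer: Bystander, loose: hammer lying in front, left; up to 40 mm high.
- wrench: Bystander, loose: wrench lying in front, right; up to 15 mm high.
- offcuts: Bystander, loose: flat dark steel block 130 x 90 mm, 24 mm high, left of the regulators.
- brush: Bystander, loose: hand brush lying right of the regulators, up to 40 mm high.
- mug: Bystander, loose: white mug, 80 mm wide, 90 mm high, on the right.

How it is judged:
By the outcome, as a careful person would: the job done as asked, in the order asked, and still so for the second after the job is handed in, with the robot touching nothing.
It also fails if it takes over 66 s, if anything falls off the work surface, if the arm or the gripper's body presses on something with over 40 N, if the wrist force passes 120 N, or if a joint passes its speed limit or range.

## Working session

There is one attempt and no reset: what is moved stays moved. The work goes in short steps, Python scripts to look and compute and a tool call to move; the robot and the scene stay as the last step left them, time stands still between calls to the robot, and variables do not carry over. Pictures are saved under pics/ and viewed, at most 10 in all, crops included, and the job is handed in when it is done.

Besides the shell and the picture viewer there is one more tool, called after "Call:" as name(argument=value, ...) on one line, values as JSON. send_rows: Moves the arm, as the interface text tells. Its arguments: {"type":"object","properties":{"steps":{"type":"array","items":{"type":"object","properties":{"translation":{"type":"array","items":{"type":"number"}},"delta_rot":{"type":"array","items":{"type":"number"}},"jaw":{"type":"number"}}}}},"required":["steps"]}

```bash
mkdir -p pics
cat > h.py <<'E'
from plant import *
import numpy as np, cv2, pickle
def snap(n,tag):
    f=grab_frame(n); pickle.dump(f,open(f'pics/{tag}.pkl','wb')); cv2.imwrite(f'pics/{tag}.png',f['pixels']); return f
def load(tag): return pickle.load(open(f'pics/{tag}.pkl','rb'))
def cam(f):
    R=cv2.Rodrigues(np.array(f['rvec'],float))[0]; return R,np.array(f['tvec'],float).ravel()
def ray(f,u,v,z):
    R,t=cam(f); d=R.T@np.array([(u-f['cx'])/f['fx'],(v-f['cy'])/f['fy'],1]); c=-R.T@t
    return c+d*(z-c[2])/d[2]
def cloud(f):
    R,t=cam(f); Z=f['range_z']; v,u=np.indices(Z.shape)
    P=np.stack([(u-f['cx'])/f['fx']*Z,(v-f['cy'])/f['fy']*Z,Z],-1)
    return (P-t)@R
def proj(f,p):
    return cv2.projectPoints(np.array(p,float).reshape(-1,3),np.array(f['rvec'],float),np.array(f['tvec'],float),np.array([[f['fx'],0,f['cx']],[0,f['fy'],f['cy']],[0,0,1.]]),None)[0].reshape(-1,2)
E
python3 - <<'E'
from h import *
fs=[snap(n,n+'0') for n in ('scene','side','wrist')]
for f in fs:
    R,t=cam(f); print(-R.T@t, R[2],f['fx'])
cv2.imwrite('pics/a.png',cv2.resize(np.hstack([fs[0]['pixels'],fs[1]['pixels']]),(800,300)))
s=state();print(s['time'],s['tool_pos'],s['tool_rot'],s['contact_force'])
E
```

```text
[1.33446842 0.43104923 0.83473618] [-0.70114824 -0.36937223 -0.60988138] 384.35569582251674
[-0.20930557 -0.70854926  1.06925568] [ 0.50773524  0.50364934 -0.69895799] 519.6687935442492
[0.62508439 0.06980922 0.37263063] [-0.00220141 -0.2741093  -0.96169603] 314.08552805386597
0.15 [6.24488703e-01 5.50557156e-05 2.13240659e-01] [-6.36152958e-04  7.07117002e-01  7.07096112e-01 -4.79113792e-04] [ 0.45368481  0.49735171 -0.71714359]
```

View pics/scene0.png

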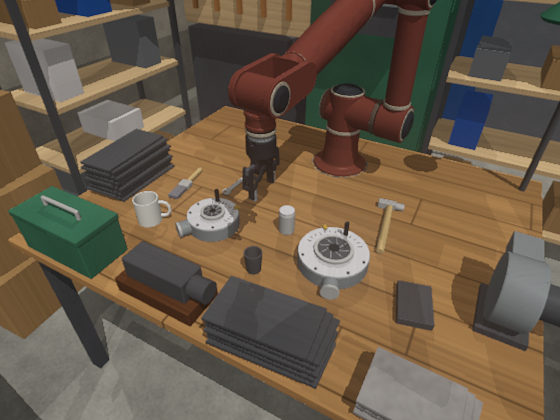

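View pics/side0.png

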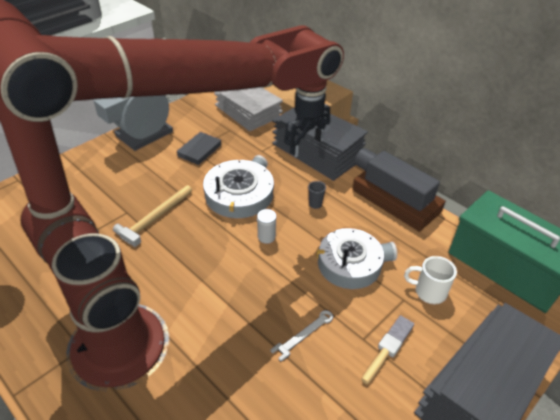

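```bash
cat > fit.py <<'E'
from h import *
from scipy.optimize import least_squares
def circ(P,R):
    r=least_squares(lambda c:np.hypot(P[:,0]-c[0],P[:,1]-c[1])-R,P.mean(0)[:2],loss='soft_l1',f_scale=.003); return r.x
def rect(f,c,z,s=1200,half=.125,n=400):
    g=np.linspace(-half,half,n); X,Y=np.meshgrid(g,g)  # image: right = -y, up = +x
    P=np.stack([c[0]-Y,c[1]-X,np.full_like(X,z)],-1)
    uv=proj(f,P).reshape(n,n,2).astype(np.float32)
    return cv2.remap(f['pixels'],uv,None,cv2.INTER_CUBIC)
E
python3 - <<'E'
from fit import *
rows=[]
for tag,seeds in (('side0',[(238,180),(350,250)]),('scene0',[(333,247),(212,212)])):
    f=load(tag);C=cloud(f);im=[]
    for (u,v),Rd in zip(seeds,(.105,.085)):
        p=ray(f,u,v,.06); 
        m=(abs(C[...,2]-.05)<.004)&(np.hypot(C[...,0]-p[0],C[...,1]-p[1])<.15)
        # outer boundary: farthest per angle bin
        Q=C[m]; c=np.array([(Q[:,0].min()+Q[:,0].max())/2,(Q[:,1].min()+Q[:,1].max())/2])
        for _ in range(3):
            a=np.arctan2(Q[:,1]-c[1],Q[:,0]-c[0]);r=np.hypot(Q[:,0]-c[0],Q[:,1]-c[1])
            b=((a+np.pi)/(2*np.pi)*60).astype(int)
            E=np.array([Q[b==k][r[b==k].argmax()] for k in range(60) if (b==k).any()])
            c=circ(E,Rd-.001)
        d=np.hypot(*(E[:,:2]-c).T)
        q=(np.hypot(C[...,0]-p[0],C[...,1]-p[1])<.12)&(C[...,2]>.085)&(C[...,2]<.115)
        print(tag,Rd,c,np.median(d),d.std(),len(Q),'post',np.median(C[q],0),q.sum())
        # pipe: z<.05 
        q=(np.hypot(C[...,0]-c[0],C[...,1]-c[1])<Rd+.06)&(np.hypot(C[...,0]-c[0],C[...,1]-c[1])>Rd+.012)&(C[...,2]>.03)&(C[...,2]<.052)
        if q.any(): w=np.median(C[q],0); print(' pipe dir',np.degrees(np.arctan2(w[1]-c[1],w[0]-c[0])),q.sum())
        im.append(rect(f,c,.055))
    rows.append(np.hstack(im))
cv2.imwrite('pics/r.png',np.vstack(rows)[:, :])
cv2.imwrite('pics/r.png',cv2.resize(np.vstack(rows),(600,600)))
E
```

```text
side0 0.105 [0.54672141 0.18942628] 0.10288065159085162 0.008341846049406005 1492 post [0.47438061 0.19583204 0.09796855] 35
 pipe dir 14.577576103563022 78
side0 0.085 [ 0.57424668 -0.22131848] 0.08370370172269234 0.011779530757309692 1754 post [ 0.52092634 -0.23816435  0.10068943] 46
 pipe dir -37.96604285624086 131
scene0 0.105 [0.55053078 0.19025675] 0.10335969425619515 0.008616671188686144 1943 post [0.48195479 0.19871073 0.09946659] 37
 pipe dir 18.147359803364925 178
scene0 0.085 [ 0.57915582 -0.2206899 ] 0.08405360021480991 0.013768521411337657 1012 post [ 0.53029307 -0.23315003  0.09686879] 32
 pipe dir -25.947087869223715 84
```

View pics/r.png

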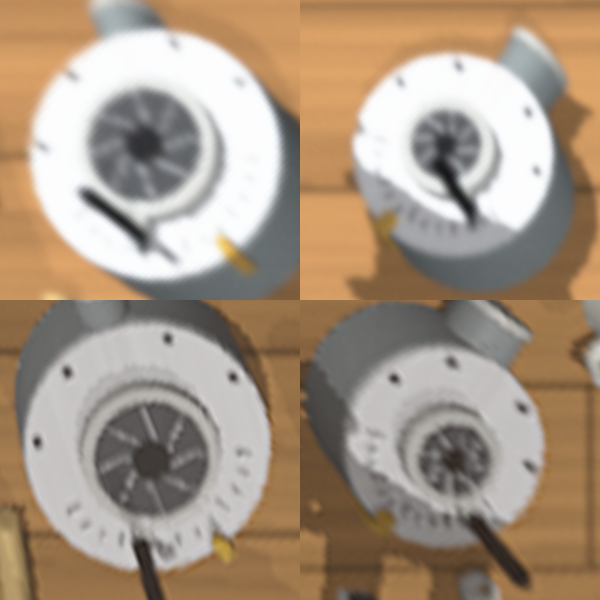

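View pics/wrist0.png

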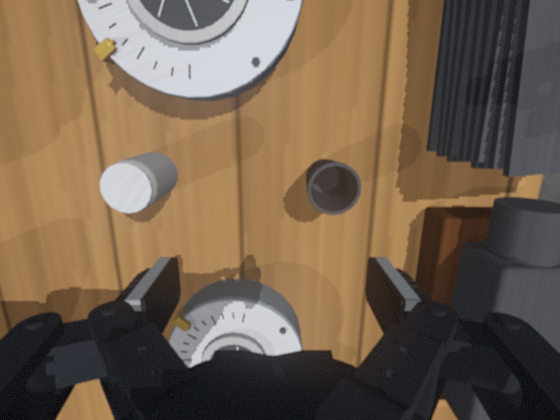

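Call:
send_rows(steps=[{"translation": [3, -4, -1], "delta_rot": [0, 0, 0], "jaw": 0}, {"translation": [6, -8, -2], "delta_rot": [0, 0, 0], "jaw": 0}, {"translation": [8, -12.5, -2.7], "delta_rot": [0, 0, 0], "jaw": 0}, {"translation": [8, -12.5, -2.7], "delta_rot": [0, 0, 0], "jaw": 0}, {"translation": [8, -12.5, -2.7], "delta_rot": [0, 0, 0], "jaw": 0}, {"translation": [8, -12.5, -2.7], "delta_rot": [0, 0, 0], "jaw": 0}, {"translation": [8, -12.5, -2.7], "delta_rot": [0, 0, 0], "jaw": 0}, {"translation": [8, -12.5, -2.7], "delta_rot": [0, 0, 0], "jaw": 0}])

```text
time: 0.95
tool_pos: [0.5006, 0.0795, 0.2407]
tool_rot: [-0.0, 0.707, 0.707, -0.0]
contact_force: [0.2, -0.1, -1.0]
gripper_width: -0.005
grasp_force: 0.0
```

Run:
```python
from fit import *
f=snap('wrist','w1'); s=state(); print(s['time'],s['tool_pos'],s['gripper_width'])
C=cloud(f)
m=(abs(C[...,2]-.05)<.004)&(np.hypot(C[...,0]-.549,C[...,1]-.19)<.125)
print(m.sum())
cv2.imwrite('pics/w1c.png',cv2.resize(f['pixels'],(800,600),interpolation=cv2.INTER_CUBIC))
```

```text
1.0 [0.50052689 0.07952093 0.24077284] 0.005710685383426236
17766
```

View pics/w1c.png

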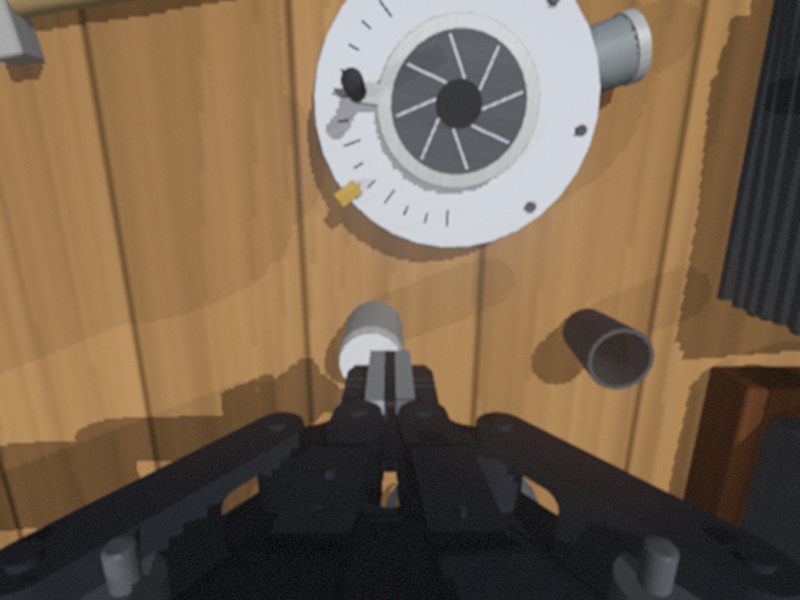

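```bash
cat > meas.py <<'E'
from fit import *
def meas(f,c0,Rd,rp,rring):
    C=cloud(f); rr=np.hypot(C[...,0]-c0[0],C[...,1]-c0[1])
    m=(abs(C[...,2]-.05)<.005)&(rr<Rd+.02); Q=C[m]; c=np.array(c0,float)
    # axis: outer top edge via image white mask contour, at z=.05
    px=f['pixels'].astype(int)
    for _ in range(4):
        a=np.arctan2(Q[:,1]-c[1],Q[:,0]-c[0]);r=np.hypot(Q[:,0]-c[0],Q[:,1]-c[1]); b=((a+np.pi)/(2*np.pi)*120).astype(int)
        E=np.array([Q[b==k][r[b==k].argmax()] for k in range(120) if (b==k).any()]); c=circ(E,Rd-.0007)
    d=np.hypot(*(E[:,:2]-c).T); print('axis rim',c,np.median(d),d.std())
    m=(abs(C[...,2]-.06)<.004)&(rr<rring+.01); Q=C[m]; c2=c.copy()
    for _ in range(4):
        a=np.arctan2(Q[:,1]-c2[1],Q[:,0]-c2[0]);r=np.hypot(Q[:,0]-c2[0],Q[:,1]-c2[1]); b=((a+np.pi)/(2*np.pi)*60).astype(int)
        E=np.array([Q[b==k][r[b==k].argmax()] for k in range(60) if (b==k).any()]); c2=circ(E,rring-.0005)
    print('axis ring',c2)
    hsv=cv2.cvtColor(f['pixels'],cv2.COLOR_BGR2HSV)
    y=(hsv[...,1]>130)&(hsv[...,0]>12)&(hsv[...,0]<35)&(C[...,2]>.040)&(C[...,2]<.065)&(rr<Rd+.015)&(rr>Rd-.03)
    v,u=np.nonzero(y); 
    if len(u):
        P=np.array([ray(f,a,b,.056) for a,b in zip(u,v)]); w=P.mean(0); a=np.arctan2(c[1]-w[1],c[0]-w[0]); print('clip px',u.mean(),v.mean(),len(u),'xy',w[:2],'world ang from -x',a, 'r',np.hypot(*(w[:2]-c)))
    q=(C[...,2]>.100)&(C[...,2]<.112)&(rr<rp+.03)
    v,u=np.nonzero(q)
    if len(u):
        P=np.array([ray(f,a,b,.106) for a,b in zip(u,v)]); w=(P.min(0)+P.max(0))/2; a=np.arctan2(c[1]-w[1],c[0]-w[0]); print('post',u.mean(),v.mean(),len(u),'xy',w[:2],np.ptp(P,0)[:2],'ang',a,'r',np.hypot(*(w[:2]-c)))
    return c
E
python3 - <<'E'
from meas import *
f=load('w1'); c=meas(f,(.549,.19),.105,.072,.058)
cv2.imwrite('pics/rz.png',rect(f,c,.055,half=.12,n=600))
E
```

```text
axis rim [0.54923748 0.18930145] 0.10162566127980185 0.012727010372891383
axis ring [0.54879082 0.19157848]
clip px 242.46575342465752 135.73972602739727 146 xy [0.46855777 0.12965379] world ang from -x 0.6366270782199932 r 0.10033474354948417
post 245.7787610619469 55.72566371681416 226 xy [0.4777724  0.19965753] [0.01294409 0.01333201] ang -0.14390925585737321 r 0.07221154407006332
```

View pics/rz.png

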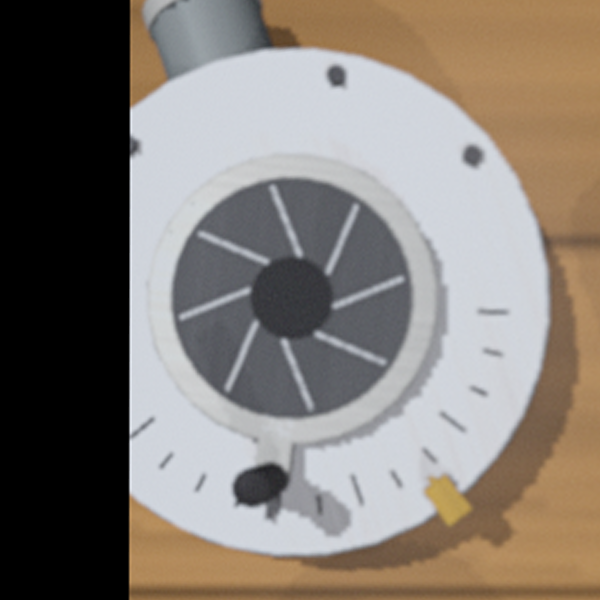

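```bash
cat > plan.py <<'E'
import numpy as np
def wp(c,rp,th,off,z,yaw0=0):  # off: signed dist of finger behind post along +t
    u=-np.array([np.cos(th),np.sin(th)]); t=np.array([np.sin(th),-np.cos(th)])
    p=np.array(c)+rp*u-off*t
    return np.r_[p,z,th+yaw0]
def rows(cur,W):
    cy,sy=np.cos(cur[3]),np.sin(cur[3]); x=np.array([-sy,cy]); y=np.array([cy,sy])
    for w in W:
        d=np.array(w)-cur
        print([round(100*float(v),1) for v in (d[:2]@x,d[:2]@y,-d[2])],'rz',round(float(-d[3]),3))
E
python3 - <<'E'
from plan import *
c=(.5488,.1912);th=-.11
cur=np.array([.5,.08,.241,0])
A=wp(c,.072,th,.04,.2); B=wp(c,.072,th,.04,.094); print(A,B)
rows(cur,[A,B])
print('push')
rows(B,[wp(c,.072,t,o,.094) for t,o in [(th,.03),(th,.02)]+[(th+k*.05,.018) for k in range(1,15)]])
E
```

```text
[ 0.48162629  0.23886228  0.2        -0.11      ] [ 0.48162629  0.23886228  0.094      -0.11      ]
[15.9, -1.8, 4.1] rz 0.11
[15.9, -1.8, 14.7] rz 0.11
push
[-1.0, -0.0, -0.0] rz -0.0
[-2.0, -0.0, -0.0] rz -0.0
[-2.6, -0.1, -0.0] rz -0.05
[-2.9, -0.1, -0.0] rz -0.1
[-3.3, -0.2, -0.0] rz -0.15
[-3.7, -0.2, -0.0] rz -0.2
[-4.0, -0.2, -0.0] rz -0.25
[-4.4, -0.2, -0.0] rz -0.3
[-4.8, -0.2, -0.0] rz -0.35
[-5.1, -0.1, -0.0] rz -0.4
[-5.5, -0.1, -0.0] rz -0.45
[-5.9, 0.0, -0.0] rz -0.5
[-6.2, 0.1, -0.0] rz -0.55
[-6.6, 0.2, -0.0] rz -0.6
[-6.9, 0.4, -0.0] rz -0.65
[-7.3, 0.5, -0.0] rz -0.7
```

Call:
send_rows(steps=[{"translation": [5, -0.6, 0], "delta_rot": [0, 0, 0.05], "jaw": 0}, {"translation": [10, -1.2, 1], "delta_rot": [0, 0, 0.11], "jaw": 0}, {"translation": [15, -1.8, 2], "delta_rot": [0, 0, 0.11], "jaw": 0}, {"translation": [15.9, -1.8, 5], "delta_rot": [0, 0, 0.11], "jaw": 0}, {"translation": [15.9, -1.8, 9], "delta_rot": [0, 0, 0.11], "jaw": 0}, {"translation": [15.9, -1.8, 12.5], "delta_rot": [0, 0, 0.11], "jaw": 0}, {"translation": [15.9, -1.8, 14.7], "delta_rot": [0, 0, 0.11], "jaw": 0}, {"translation": [15.9, -1.8, 14.7], "delta_rot": [0, 0, 0.11], "jaw": 0}])

```text
time: 1.8
tool_pos: [0.4792, 0.2378, 0.0895]
tool_rot: [-0.002, 0.745, 0.667, -0.004]
contact_force: [0.1, -0.5, -1.0]
gripper_width: -0.002
grasp_force: 0.0
```

Call:
send_rows(steps=[{"translation": [-0.5, 0, 0], "delta_rot": [0, 0, 0], "jaw": 0}, {"translation": [-1, 0, 0], "delta_rot": [0, 0, 0], "jaw": 0}, {"translation": [-1.4, 0, 0], "delta_rot": [0, 0, 0], "jaw": 0}, {"translation": [-1.8, 0, 0], "delta_rot": [0, 0, 0], "jaw": 0}, {"translation": [-2.2, 0, 0], "delta_rot": [0, 0, 0], "jaw": 0}, {"translation": [-2.6, -0.1, 0], "delta_rot": [0, 0, -0.05], "jaw": 0}, {"translation": [-2.9, -0.1, 0], "delta_rot": [0, 0, -0.1], "jaw": 0}, {"translation": [-3.3, -0.2, 0], "delta_rot": [0, 0, -0.15], "jaw": 0}])

```text
time: 2.6
tool_pos: [0.4765, 0.2061, 0.0946]
tool_rot: [0.0, 0.692, 0.722, 0.0]
contact_force: [0.2, 0.4, 0.2]
gripper_width: -0.003
grasp_force: 0.0
```

Run:
```python
from plan import *
c=(.5488,.1912);th=-.11
B=np.array([.481626+.0001,.238862,.094,-.11])
cur=wp(c,.072,.04,.018,.094); print(cur)
rows(cur,[wp(c,.072,.04+k*.05,.018,.094) for k in range(1,13)])
from plant import *
print(state())
```

```text
[0.47613778 0.20630637 0.094      0.04      ]
[-0.4, -0.1, -0.0] rz -0.05
[-0.7, -0.1, -0.0] rz -0.1
[-1.1, -0.2, -0.0] rz -0.15
[-1.5, -0.2, -0.0] rz -0.2
[-1.8, -0.2, -0.0] rz -0.25
[-2.2, -0.2, -0.0] rz -0.3
[-2.6, -0.2, -0.0] rz -0.35
[-2.9, -0.1, -0.0] rz -0.4
[-3.3, -0.1, -0.0] rz -0.45
[-3.7, 0.0, -0.0] rz -0.5
[-4.0, 0.1, -0.0] rz -0.55
[-4.4, 0.2, -0.0] rz -0.6
{'time': 2.6, 'joint_pos': array([ 2.64851358e-01, -9.61546244e-02,  1.96616824e+00,  3.12612462e-05,
        1.27090449e+00,  2.22874377e-01]), 'joint_vel': array([-0.06638461, -0.07163013,  0.06742266, -0.00094678,  0.00599638,
       -0.55679263]), 'joint_efforts': array([ 3.54524860e-01, -2.97142482e+01, -3.45125556e+01,  5.03932679e-03,
       -1.24000671e-02,  4.69303541e-01]), 'tool_pos': array([0.4765111 , 0.20613066, 0.09460092]), 'tool_rot': array([1.61049396e-04, 6.92114316e-01, 7.21787822e-01, 2.96711765e-04]), 'contact_force': array([0.21932621, 0.36287838, 0.24816084]), 'ft_torque': array([0.00702769, 0.00723333, 0.04614229]), 'grasp_force': 0.0, 'gripper_width': -0.0032540501206297485}
```

Call:
send_rows(steps=[{"translation": [-0.4, -0.1, 0], "delta_rot": [0, 0, -0.05], "jaw": 0}, {"translation": [-0.7, -0.1, 0], "delta_rot": [0, 0, -0.1], "jaw": 0}, {"translation": [-1.1, -0.2, 0], "delta_rot": [0, 0, -0.15], "jaw": 0}, {"translation": [-1.5, -0.2, 0], "delta_rot": [0, 0, -0.2], "jaw": 0}, {"translation": [-1.8, -0.2, 0], "delta_rot": [0, 0, -0.25], "jaw": 0}, {"translation": [-2.2, -0.2, 0], "delta_rot": [0, 0, -0.3], "jaw": 0}, {"translation": [-2.6, -0.2, 0], "delta_rot": [0, 0, -0.35], "jaw": 0}, {"translation": [-2.9, -0.1, 0], "delta_rot": [0, 0, -0.4], "jaw": 0}])

```text
time: 3.4
tool_pos: [0.4766, 0.177, 0.0945]
tool_rot: [0.0, 0.535, 0.845, 0.0]
contact_force: [-0.3, -0.5, -0.2]
gripper_width: 0.001
grasp_force: 0.0
```

Run:
```python
from meas import *
f=snap('side','s2');print(state()['contact_force'])
meas(f,(.5488,.1912),.105,.072,.058)
im=f['pixels'][140:225,195:285]; 
f=snap('wrist','w2'); meas(f,(.5488,.1912),.105,.072,.058)
cv2.imwrite('pics/s2c.png',np.hstack([cv2.resize(im,(400,378),interpolation=cv2.INTER_CUBIC),cv2.resize(f['pixels'],(400,378))]))
```

```text
[ 0.42154265 -0.74335163  0.86990575]
axis rim [0.54621014 0.189333  ] 0.10274877577866698 0.008538411562442132
axis ring [0.54664843 0.18863128]
clip px 231.54545454545453 205.72727272727272 11 xy [0.45967141 0.11917084] world ang from -x 0.6812677673778761 r 0.11140772117459971
post 216.3 178.0 10 xy [0.47149113 0.19240186] [0.00842495 0.02112592] ang -0.04104887136245206 r 0.07478200282256989
axis rim [0.54882175 0.19155787] 0.10350752817654481 0.008098738668272681
axis ring [0.54889003 0.19507446]
clip px 229.62037037037038 275.4598765432099 324 xy [0.46593124 0.13038101] world ang from -x 0.6358053605600874 r 0.10302157083926304
post 293.40362438220757 216.68698517298188 607 xy [0.47704881 0.20116001] [0.0137503 0.0142129] ang -0.13299529854729378 r 0.07241240478690508
```

View pics/s2c.png

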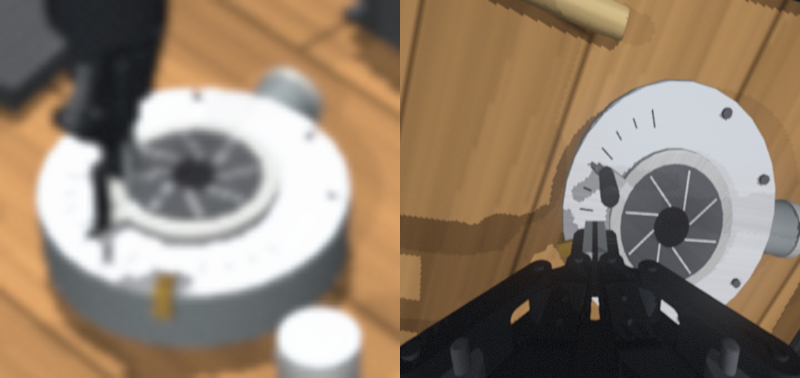

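Run:
```python
from meas import *
for t in ('w1','w2'):
    f=load(t); C=cloud(f); px=f['pixels']
    R,tt=cam(f); print(t,'cam',-R.T@tt)
    vs=range(196,300,8) if t=='w2' else range(236,310,8)
    u=267 if t=='w2' else 268
    for v in vs: print(v,u,C[v,u].round(4),px[v,u])
print(C[217,293],C[225,296])
s=load('s2');C=cloud(s)
q=(C[...,2]>.07)&(C[...,2]<.2)&(np.hypot(C[...,0]-.4766,C[...,1]-.19)<.05)
P=C[q]; 
for z in np.arange(.07,.2,.01):
    k=P[abs(P[:,2]-z)<.005]
    if len(k): print(z.round(3),len(k),k.min(0)[:2].round(3),k.max(0)[:2].round(3))
```

```text
w1 cam [0.50123523 0.14923663 0.4002791 ]
236 268 [0.4958 0.0257 0.0837] [207 202 200]
244 268 [0.4958 0.0168 0.0848] [199 194 193]
252 268 [0.4989 0.0905 0.2695] [109 105 106]
260 268 [0.4991 0.0906 0.278 ] [103 100  99]
268 268 [0.4992 0.0905 0.2851] [102 101  98]
276 268 [0.4993 0.0899 0.2907] [94 91 88]
284 268 [0.4993 0.0892 0.2955] [143 139 135]
292 268 [0.4993 0.087  0.2975] [48 47 48]
300 268 [0.4994 0.0864 0.3018] [33 34 36]
308 268 [0.4994 0.0838 0.3027] [31 31 30]
w2 cam [0.44723272 0.23981304 0.25404237]
196 267 [0.4659 0.192  0.0494] [152 148 145]
204 267 [0.4682 0.1871 0.0503] [153 148 146]
212 267 [0.4705 0.182  0.0503] [119 114 111]
220 267 [0.4729 0.1769 0.0506] [208 203 201]
228 267 [0.4756 0.1712 0.0491] [212 207 206]
236 267 [0.478  0.1661 0.05  ] [207 203 201]
244 267 [0.4802 0.1614 0.0517] [198 192 191]
252 267 [0.4702 0.1855 0.1231] [106 104 100]
260 267 [0.4703 0.1856 0.1314] [103 100  97]
268 267 [0.4704 0.1857 0.1389] [102  98  96]
276 267 [0.4704 0.1861 0.1461] [97 94 93]
284 267 [0.4709 0.1851 0.1502] [158 155 151]
292 267 [0.4722 0.1824 0.1506] [38 39 38]
[0.47707161 0.20075771 0.10510999] [0.48025165 0.19769328 0.10534916]
0.07 8 [0.466 0.191] [0.479 0.201]
0.08 11 [0.466 0.191] [0.48 0.2 ]
0.09 11 [0.466 0.19 ] [0.478 0.202]
0.1 13 [0.469 0.189] [0.475 0.205]
0.11 7 [0.467 0.167] [0.482 0.201]
0.12 19 [0.459 0.16 ] [0.485 0.176]
0.13 21 [0.459 0.162] [0.485 0.176]
0.14 25 [0.457 0.161] [0.487 0.176]
0.15 8 [0.465 0.16 ] [0.492 0.183]
0.16 43 [0.44  0.151] [0.511 0.181]
0.17 28 [0.437 0.15 ] [0.517 0.185]
0.18 47 [0.446 0.15 ] [0.522 0.187]
0.19 34 [0.452 0.153] [0.525 0.187]
```

Run:
```python
from meas import *
g=snap('scene','c2'); print(state()['tool_pos'])
for f,nm in ((load('s2'),'side'),(g,'scene'),(load('w2'),'wrist')):
    C=cloud(f); q=(C[...,2]>.062)&(C[...,2]<.2)&(np.hypot(C[...,0]-.4766,C[...,1]-.172)<.035)
    P=C[q]; print(nm)
    for z in np.arange(.065,.2,.006):
        k=P[abs(P[:,2]-z)<.003]
        if len(k): print(z.round(3),len(k),k.min(0)[:2].round(3),k.max(0)[:2].round(3))
u,v=proj(g,[.4766,.177,.1])[0].astype(int);print(u,v)
a=g['pixels'][max(v-60,0):v+40,u-70:u+70]
s=load('s2');u,v=proj(s,[.4766,.177,.1])[0].astype(int);print(u,v)
b=s['pixels'][v-60:v+40,u-70:u+70]
cv2.imwrite('pics/c2.png',cv2.resize(np.hstack([a,b]),(800,286),interpolation=cv2.INTER_CUBIC))
```

```text
[0.47666137 0.17719624 0.0945052 ]
side
0.065 26 [0.47  0.154] [0.51  0.203]
0.071 7 [0.468 0.191] [0.478 0.201]
0.077 8 [0.466 0.193] [0.479 0.199]
0.083 8 [0.466 0.191] [0.48 0.2 ]
0.089 9 [0.469 0.19 ] [0.478 0.202]
0.095 6 [0.469 0.191] [0.473 0.198]
0.101 6 [0.47  0.189] [0.473 0.202]
0.107 5 [0.467 0.179] [0.476 0.205]
0.113 5 [0.468 0.167] [0.482 0.174]
0.119 10 [0.462 0.16 ] [0.48  0.175]
0.125 17 [0.459 0.162] [0.485 0.176]
0.131 9 [0.459 0.165] [0.484 0.176]
0.137 18 [0.457 0.161] [0.487 0.175]
0.143 10 [0.457 0.161] [0.486 0.176]
0.149 3 [0.465 0.163] [0.479 0.167]
0.155 17 [0.446 0.155] [0.502 0.183]
0.161 23 [0.445 0.151] [0.506 0.179]
0.167 14 [0.451 0.153] [0.51  0.179]
0.173 15 [0.454 0.152] [0.51 0.18]
0.179 24 [0.452 0.153] [0.505 0.177]
0.185 15 [0.466 0.153] [0.508 0.18 ]
0.191 16 [0.452 0.153] [0.506 0.178]
0.197 19 [0.448 0.153] [0.492 0.167]
scene
0.065 27 [0.479 0.162] [0.511 0.205]
0.071 7 [0.479 0.193] [0.485 0.205]
0.077 8 [0.479 0.192] [0.486 0.205]
0.083 5 [0.483 0.196] [0.485 0.202]
0.089 9 [0.474 0.195] [0.485 0.205]
0.095 7 [0.479 0.194] [0.485 0.206]

[... 809 characters left out ...]

0.095 67 [0.471 0.198] [0.482 0.207]
0.101 84 [0.471 0.195] [0.484 0.207]
0.107 541 [0.471 0.194] [0.484 0.207]
0.113 35 [0.467 0.184] [0.478 0.189]
0.119 230 [0.463 0.177] [0.485 0.19 ]
0.125 339 [0.462 0.177] [0.486 0.19 ]
0.131 389 [0.462 0.177] [0.487 0.19 ]
0.137 430 [0.462 0.177] [0.487 0.19 ]
0.143 321 [0.462 0.177] [0.486 0.19 ]
0.149 689 [0.46  0.166] [0.488 0.192]
0.155 948 [0.445 0.165] [0.498 0.2  ]
0.161 2060 [0.442 0.154] [0.51  0.201]
0.167 4029 [0.442 0.153] [0.51  0.201]
0.173 1667 [0.442 0.154] [0.51 0.2 ]
0.179 2016 [0.442 0.155] [0.51 0.2 ]
0.185 2516 [0.442 0.154] [0.486 0.2  ]
0.191 2885 [0.451 0.174] [0.496 0.2  ]
0.197 4260 [0.443 0.161] [0.499 0.201]
339 221
221 181
```

View pics/c2.png

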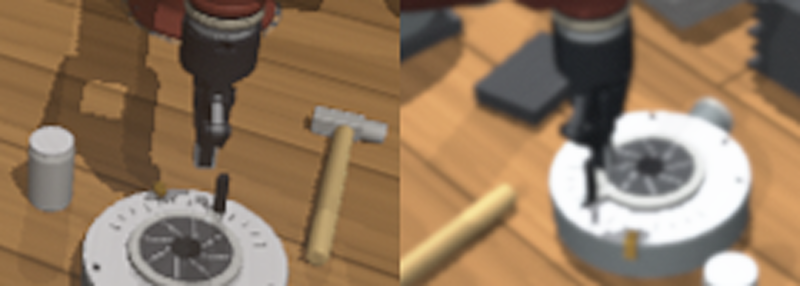

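Run:
```python
from plan import *
c=(.5488,.1916);th=-.12
cur=np.array([.4763,.1773,.0945,.44])
B=wp(c,.072,th,.035,.063); rows(cur,[B]); print(B)
rows(B,[wp(c,.072,t,o,.063) for t,o in [(th,.027),(th,.02)]+[(th+k*.05,.018) for k in range(1,7)]])
E=wp(c,.072,th+.3,.018,.063); print(E)
rows(E,[wp(c,.072,th+.3+k*.04,.018,.063) for k in range(1,9)])
```

```text
[5.0, 2.9, 3.1] rz 0.56
[ 0.48150771  0.23496758  0.063      -0.12      ]
[-0.8, -0.0, -0.0] rz -0.0
[-1.5, -0.0, -0.0] rz -0.0
[-2.1, -0.1, -0.0] rz -0.05
[-2.4, -0.1, -0.0] rz -0.1
[-2.8, -0.2, -0.0] rz -0.15
[-3.2, -0.2, -0.0] rz -0.2
[-3.5, -0.2, -0.0] rz -0.25
[-3.9, -0.2, -0.0] rz -0.3
[0.47474072 0.19641906 0.063      0.18      ]
[-0.3, -0.1, -0.0] rz -0.04
[-0.6, -0.1, -0.0] rz -0.08
[-0.9, -0.2, -0.0] rz -0.12
[-1.2, -0.2, -0.0] rz -0.16
[-1.5, -0.2, -0.0] rz -0.2
[-1.8, -0.2, -0.0] rz -0.24
[-2.1, -0.2, -0.0] rz -0.28
[-2.4, -0.2, -0.0] rz -0.32
```

Call:
send_rows(steps=[{"translation": [1, 0.6, -2.5], "delta_rot": [0, 0, 0.14], "jaw": 0}, {"translation": [3, 1.8, -2.5], "delta_rot": [0, 0, 0.28], "jaw": 0}, {"translation": [5, 2.9, -2.5], "delta_rot": [0, 0, 0.42], "jaw": 0}, {"translation": [5, 2.9, -2], "delta_rot": [0, 0, 0.56], "jaw": 0}, {"translation": [5, 2.9, 0], "delta_rot": [0, 0, 0.56], "jaw": 0}, {"translation": [5, 2.9, 2], "delta_rot": [0, 0, 0.56], "jaw": 0}, {"translation": [5, 2.9, 3.1], "delta_rot": [0, 0, 0.56], "jaw": 0}, {"translation": [5, 2.9, 3.1], "delta_rot": [0, 0, 0.56], "jaw": 0}])

```text
time: 4.35
tool_pos: [0.4799, 0.2346, 0.0612]
tool_rot: [-0.001, 0.748, 0.663, -0.002]
contact_force: [-1.2, -0.1, 0.7]
gripper_width: 0.003
grasp_force: 0.0
```

Call:
send_rows(steps=[{"translation": [-0.8, 0, 0], "delta_rot": [0, 0, 0], "jaw": 0}, {"translation": [-1.5, 0, 0], "delta_rot": [0, 0, 0], "jaw": 0}, {"translation": [-2.1, -0.1, 0], "delta_rot": [0, 0, -0.05], "jaw": 0}, {"translation": [-2.4, -0.1, 0], "delta_rot": [0, 0, -0.1], "jaw": 0}, {"translation": [-2.8, -0.2, 0], "delta_rot": [0, 0, -0.15], "jaw": 0}, {"translation": [-3.2, -0.2, 0], "delta_rot": [0, 0, -0.2], "jaw": 0}, {"translation": [-3.5, -0.2, 0], "delta_rot": [0, 0, -0.25], "jaw": 0}, {"translation": [-3.9, -0.2, 0], "delta_rot": [0, 0, -0.3], "jaw": 0}])

```text
time: 5.15
tool_pos: [0.4755, 0.1974, 0.0645]
tool_rot: [-0.0, 0.64, 0.768, 0.002]
contact_force: [-0.5, 5.4, -1.7]
gripper_width: 0.003
grasp_force: 2.5
```

Run:
```python
from meas import *
f=snap('wrist','w3'); s=state(); print(s['contact_force'],s['tool_pos']); meas(f,(.5488,.1916),.105,.072,.058)
f=snap('scene','c3'); meas(f,(.5488,.1916),.105,.072,.058)
```

```text
[0.62448451 3.75150567 0.13445735] [0.47553488 0.1967906  0.06455675]
axis rim [0.54888066 0.19152616] 0.10364952525553854 0.0072509689115070825
axis ring [0.55036743 0.1954141 ]
post 272.55403868031857 271.938566552901 879 xy [0.47495691 0.19294003] [0.02776963 0.03813298] ang -0.019123642118369342 r 0.07393726692960721
axis rim [0.55102362 0.19065593] 0.10270676264224338 0.004655654161207928
axis ring [0.54944537 0.19022239]
clip px 324.05 225.9 20 xy [0.46886858 0.1275096 ] world ang from -x 0.6553142429825666 r 0.10361905747712519
post 342.7647058823529 222.41176470588235 34 xy [0.48333599 0.1886317 ] [0.02153231 0.03514612] ang 0.029896633233147646 r 0.06771788531128245
```

Call:
send_rows(steps=[{"translation": [-0.4, -0.1, 0], "delta_rot": [0, 0, -0.05], "jaw": 0}, {"translation": [-0.7, -0.1, 0], "delta_rot": [0, 0, -0.1], "jaw": 0}, {"translation": [-1.1, -0.2, 0], "delta_rot": [0, 0, -0.15], "jaw": 0}, {"translation": [-1.5, -0.2, 0], "delta_rot": [0, 0, -0.2], "jaw": 0}, {"translation": [-1.8, -0.2, 0], "delta_rot": [0, 0, -0.25], "jaw": 0}, {"translation": [-2.2, -0.2, 0], "delta_rot": [0, 0, -0.3], "jaw": 0}, {"translation": [-2.6, -0.2, 0], "delta_rot": [0, 0, -0.35], "jaw": 0}, {"translation": [-2.9, -0.1, 0], "delta_rot": [0, 0, -0.4], "jaw": 0}])

```text
time: 6.05
tool_pos: [0.4791, 0.1683, 0.0644]
tool_rot: [-0.0, 0.475, 0.88, 0.001]
contact_force: [-4.2, 3.4, 3.0]
gripper_width: 0.001
grasp_force: 2.5
```

Run:
```python
from plan import *
c=(.5488,.1916);
E=wp(c,.072,.58,.018,.063); print(E)
rows(E,[wp(c,.072,.58,.03,.063),wp(c,.072,.58,.03,.15),[.5,.09,.20,0]])
```

```text
[0.47871026 0.1671986  0.063      0.58      ]
[1.2, 0.0, -0.0] rz -0.0
[1.2, 0.0, -8.7] rz -0.0
[-7.6, -2.4, -13.7] rz 0.58
```

Call:
send_rows(steps=[{"translation": [0.6, 0, 0], "delta_rot": [0, 0, 0], "jaw": 0}, {"translation": [1.2, 0, 0], "delta_rot": [0, 0, 0], "jaw": 0}, {"translation": [1.2, 0, -4.5], "delta_rot": [0, 0, 0], "jaw": 0}, {"translation": [1.2, 0, -9], "delta_rot": [0, 0, 0.14], "jaw": 0}, {"translation": [-3, -1, -12], "delta_rot": [0, 0, 0.28], "jaw": 0}, {"translation": [-6, -2.4, -13.7], "delta_rot": [0, 0, 0.42], "jaw": 0}, {"translation": [-8.9, -3.3, -13.7], "delta_rot": [0, 0, 0.58], "jaw": 0}, {"translation": [-8.9, -3.3, -13.7], "delta_rot": [0, 0, 0.58], "jaw": 0}])

```text
time: 6.85
tool_pos: [0.5012, 0.0728, 0.2015]
tool_rot: [0.001, 0.71, 0.705, 0.0]
contact_force: [-0.4, 0.4, -0.5]
gripper_width: 0.001
grasp_force: 0.0
```

```bash
cat > zoom.py <<'E'
from meas import *
def zoom(tag,c,Rd,rp,rring,name,half,off):
    f=snap('wrist',tag); s=state(); print(s['time'],s['tool_pos'],s['tool_rot'].round(3)); c=meas(f,c,Rd,rp,rring)
    # rectify at z=.055, centre c+off
    cv2.imwrite(name,rect(f,np.array(c)+off,.055,half=half,n=600)); print('px/mm',600/(2000*half),'axis at px',300-(-off[1]*-1)*0)
E
python3 - <<'E'
from zoom import *
f=snap('wrist','w4'); s=state(); print(s['time'],s['tool_pos'],s['tool_rot'].round(3)); meas(f,(.5488,.1916),.105,.072,.058)
cv2.imwrite('pics/z4.png',rect(f,np.array([.500,.170]),.055,half=.075,n=600))
E
```

```text
6.9 [0.50038947 0.0742604  0.20056989] [0.    0.708 0.706 0.   ]
axis rim [0.54931875 0.19182501] 0.10293657308714142 0.012448913514530114
axis ring [0.54857574 0.1896429 ]
clip px 233.55555555555554 132.86111111111111 108 xy [0.46539848 0.12793689] world ang from -x 0.6506910406436357 r 0.10547181461070833
post 255.1042471042471 103.15057915057915 259 xy [0.48916832 0.15266846] [0.01317937 0.01321727] ang 0.5770618169355621 r 0.07177262003821797
```

View pics/z4.png

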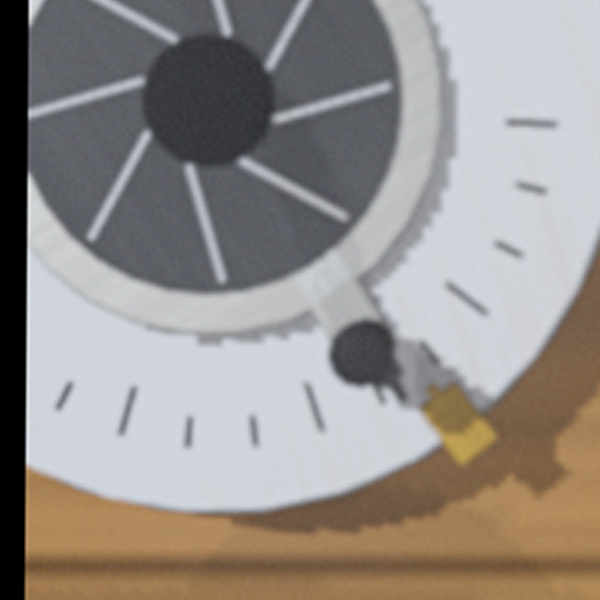

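Run:
```python
from plan import *
from plant import state
s=state(); w=s['tool_rot']; print(s['tool_pos'])
cur=np.array([*s['tool_pos'],0.])
c=(.5490,.1915)
rows(cur,[wp(c,.072,.58,.032,.13),wp(c,.072,.58,.032,.063)])
E=wp(c,.072,.58,.032,.063)
rows(E,[wp(c,.072,t,o,.063) for t,o in ((.58,.025),(.58,.019),(.60,.018),(.62,.018),(.64,.018),(.658,.018))])
```

```text
[0.50038947 0.0742604  0.20056989]
[10.5, -2.9, 7.1] rz -0.58
[10.5, -2.9, 13.8] rz -0.58
[-0.7, 0.0, -0.0] rz -0.0
[-1.3, -0.0, -0.0] rz -0.0
[-1.5, -0.0, -0.0] rz -0.02
[-1.7, -0.1, -0.0] rz -0.04
[-1.8, -0.1, -0.0] rz -0.06
[-2.0, -0.1, -0.0] rz -0.078
```

Call:
send_rows(steps=[{"translation": [3.5, -1, 0], "delta_rot": [0, 0, -0.14], "jaw": 0}, {"translation": [7, -2, 0], "delta_rot": [0, 0, -0.28], "jaw": 0}, {"translation": [10.5, -2.9, 0], "delta_rot": [0, 0, -0.42], "jaw": 0}, {"translation": [10.5, -2.9, 3], "delta_rot": [0, 0, -0.58], "jaw": 0}, {"translation": [10.5, -2.9, 7], "delta_rot": [0, 0, -0.58], "jaw": 0}, {"translation": [10.5, -2.9, 11], "delta_rot": [0, 0, -0.58], "jaw": 0}, {"translation": [10.5, -2.9, 13.8], "delta_rot": [0, 0, -0.58], "jaw": 0}, {"translation": [10.5, -2.9, 13.8], "delta_rot": [0, 0, -0.58], "jaw": 0}])

```text
time: 7.7
tool_pos: [0.466, 0.1803, 0.0567]
tool_rot: [-0.004, 0.474, 0.88, -0.004]
contact_force: [-0.9, -0.1, -0.5]
gripper_width: -0.001
grasp_force: 0.0
```

Call:
send_rows(steps=[{"translation": [-0.7, 0, 0], "delta_rot": [0, 0, 0], "jaw": 0}, {"translation": [-1.2, 0, 0], "delta_rot": [0, 0, 0], "jaw": 0}, {"translation": [-1.5, 0, 0], "delta_rot": [0, 0, -0.02], "jaw": 0}, {"translation": [-1.7, -0.1, 0], "delta_rot": [0, 0, -0.04], "jaw": 0}, {"translation": [-1.8, -0.1, 0], "delta_rot": [0, 0, -0.06], "jaw": 0}, {"translation": [-2.0, -0.1, 0], "delta_rot": [0, 0, -0.08], "jaw": 0}, {"translation": [-2.0, -0.1, 0], "delta_rot": [0, 0, -0.08], "jaw": 0}, {"translation": [-2.0, -0.1, 0], "delta_rot": [0, 0, -0.08], "jaw": 0}])

```text
time: 8.5
tool_pos: [0.4813, 0.1627, 0.0621]
tool_rot: [0.0, 0.44, 0.898, -0.0]
contact_force: [-1.2, 2.7, 2.8]
gripper_width: -0.003
grasp_force: 1.1
```

Call:
send_rows(steps=[{"translation": [0.6, 0, 0], "delta_rot": [0, 0, 0], "jaw": 0}, {"translation": [1.2, 0, 0], "delta_rot": [0, 0, 0], "jaw": 0}, {"translation": [1.2, 0, -4.5], "delta_rot": [0, 0, 0], "jaw": 0}, {"translation": [1.2, 0, -9], "delta_rot": [0, 0, 0.14], "jaw": 0}, {"translation": [-3, -1, -12], "delta_rot": [0, 0, 0.28], "jaw": 0}, {"translation": [-6, -3, -13.7], "delta_rot": [0, 0, 0.42], "jaw": 0}, {"translation": [-8, -4, -13.7], "delta_rot": [0, 0, 0.56], "jaw": 0}, {"translation": [-8, -4, -13.7], "delta_rot": [0, 0, 0.66], "jaw": 0}])

```text
time: 9.3
tool_pos: [0.4994, 0.0729, 0.2]
tool_rot: [0.001, 0.71, 0.704, 0.0]
contact_force: [-0.0, 0.1, -0.1]
gripper_width: -0.001
grasp_force: 0.0
```

Run:
```python
from zoom import *
f=snap('wrist','w5'); s=state(); print(s['time'],s['tool_pos'],s['tool_rot'].round(3)); meas(f,(.5488,.1916),.105,.072,.058)
cv2.imwrite('pics/z5.png',rect(f,np.array([.500,.155]),.055,half=.06,n=600))
```

```text
9.35 [0.4988742  0.07395184 0.19930708] [ 0.     0.71   0.704 -0.   ]
axis rim [0.54925347 0.19178779] 0.10290026569375714 0.012624982612622904
axis ring [0.54848141 0.1893142 ]
clip px 237.13333333333333 131.2 150 xy [0.46719133 0.12962962] world ang from -x 0.6482535814453791 r 0.10294577437861203
post 261.36186770428014 109.31906614785993 257 xy [0.49204306 0.14828166] [0.01315045 0.01328341] ang 0.6501608457793675 r 0.07187359619272637
```

View pics/z5.png

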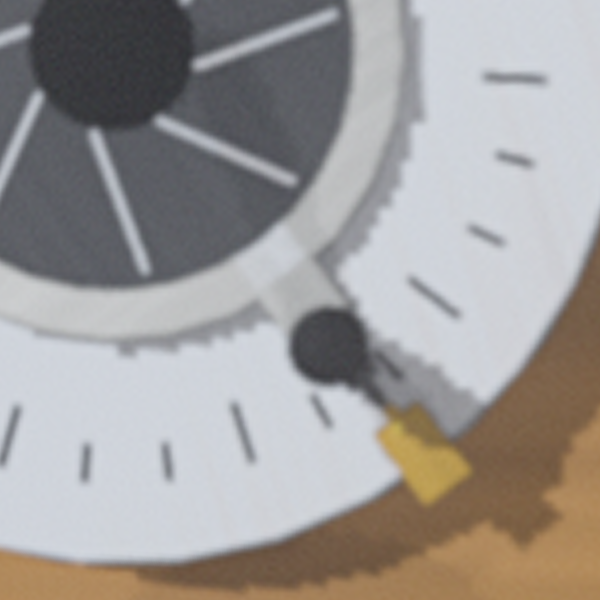

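Call:
send_rows(steps=[{"translation": [-5, 0.4, 0], "delta_rot": [0, 0, 0], "jaw": 0}, {"translation": [-10, 0.8, 0], "delta_rot": [0, 0, 0], "jaw": 0}, {"translation": [-15, 1.2, 0], "delta_rot": [0, 0, 0], "jaw": 0}, {"translation": [-20, 1.6, 0], "delta_rot": [0, 0, 0], "jaw": 0}, {"translation": [-25, 2, 0], "delta_rot": [0, 0, 0], "jaw": 0}, {"translation": [-30, 2.4, 0], "delta_rot": [0, 0, 0], "jaw": 0}, {"translation": [-35, 2.8, 0], "delta_rot": [0, 0, 0], "jaw": 0}, {"translation": [-39, 3.1, 0], "delta_rot": [0, 0, 0], "jaw": 0}])

```text
time: 10.15
tool_pos: [0.5294, -0.3167, 0.1985]
tool_rot: [-0.0, 0.707, 0.708, -0.0]
contact_force: [0.8, 0.6, -0.9]
gripper_width: 0.003
grasp_force: 0.0
```

```bash
cat > sm.py <<'E'
from meas import *
def small(tag):
    f=snap('wrist',tag); s=state(); print(s['time'],s['tool_pos'],s['tool_rot'].round(3)); c=meas(f,(.577,-.221),.085,.053,.040)
    # rectified polar map at z=.055 about c: dark pointer r 60-69mm; clip inner tip
    C=cloud(f)
    # rim from image: bright drum top -> drum mask edge with table via depth z>.044
    m=((C[...,2]>.044)&(C[...,2]<.054)&(np.hypot(C[...,0]-c[0],C[...,1]-c[1])<.1)).astype(np.uint8)
    return f,c
def polar(f,c,r0,r1,a0,a1,z,n=240,k=20):
    a=np.linspace(a0,a1,n); r=np.linspace(r0,r1,k); A,Rr=np.meshgrid(a,r)
    P=np.stack([c[0]-Rr*np.cos(A),c[1]-Rr*np.sin(A),np.full_like(A,z)],-1)
    uv=proj(f,P).reshape(k,n,2).astype(np.float32)
    return a,cv2.remap(f['pixels'],uv,None,cv2.INTER_LINEAR)
E
python3 - <<'E'
from sm import *
f,c=small('w6')
E
```

```text
10.2 [ 0.52911367 -0.32204169  0.19826407] [ 0.001  0.708  0.706 -0.002]
axis rim [ 0.57722945 -0.2207474 ] 0.08267932523137841 0.00658454973606489
axis ring [ 0.57651514 -0.21917649]
clip px 256.81305637982194 17.620178041543028 337 xy [ 0.51600083 -0.16566102] world ang from -x -0.7326402819177232 r 0.08236172768919361
post 268.60076045627375 100.31558935361217 263 xy [ 0.52647049 -0.23477209] [0.01296475 0.01298897] ang 0.26957410745750315 r 0.05266083610291722
```

Call:
send_rows(steps=[{"translation": [2, 0, -1], "delta_rot": [0, 0, 0], "jaw": 0}, {"translation": [4, 0, -2], "delta_rot": [0, 0, 0], "jaw": 0}, {"translation": [4.5, 0, -2], "delta_rot": [0, 0, 0], "jaw": 0}, {"translation": [4.5, 0, -2], "delta_rot": [0, 0, 0], "jaw": 0}, {"translation": [4.5, 0, -2], "delta_rot": [0, 0, 0], "jaw": 0}, {"translation": [4.5, 0, -2], "delta_rot": [0, 0, 0], "jaw": 0}, {"translation": [4.5, 0, -2], "delta_rot": [0, 0, 0], "jaw": 0}, {"translation": [4.5, 0, -2], "delta_rot": [0, 0, 0], "jaw": 0}])

```text
time: 11.0
tool_pos: [0.5296, -0.2699, 0.2189]
tool_rot: [-0.0, 0.707, 0.707, -0.0]
contact_force: [-0.1, -0.4, -0.4]
gripper_width: -0.003
grasp_force: 0.0
```

Run:
```python
from sm import *
f,c=small('w7')
hsv=cv2.cvtColor(f['pixels'],cv2.COLOR_BGR2HSV);C=cloud(f)
rr=np.hypot(C[...,0]-c[0],C[...,1]-c[1])
y=((hsv[...,1]>130)&(hsv[...,0]>12)&(hsv[...,0]<35)&(C[...,2]>.04)&(C[...,2]<.065)&(rr<.1)&(rr>.055)).astype(np.uint8)
n,l,st,ce=cv2.connectedComponentsWithStats(y)
for i in range(1,n): 
    if st[i,4]>8: print(st[i],ce[i],ray(f,*ce[i],.056))
for z,r0,r1 in((.055,.061,.068),(.056,.075,.086)):
    a,im=polar(f,c,r0,r1,-1.2,1.2,z,n=97,k=8); h=cv2.cvtColor(im,cv2.COLOR_BGR2HSV)
    print(r0); print(' '.join(f'{x:.2f}:{int(v)}/{int(s)}' for x,v,s in zip(a,im.mean(2).mean(0),h[...,1].mean(0))))
```

```text
11.05 [ 0.52963401 -0.26996684  0.21895173] [-0.     0.707  0.707 -0.   ]
axis rim [ 0.57699201 -0.21889021] 0.08308174593021414 0.0053034238259223555
axis ring [ 0.57642888 -0.21894127]
clip px 258.1607142857143 77.9375 224 xy [ 0.51616887 -0.16447994] world ang from -x -0.7298044215499955 r 0.08160840499392295
post 268.63861386138615 158.0742574257426 202 xy [ 0.52640368 -0.23448816] [0.01297673 0.01377328] ang 0.29908221250901706 r 0.05293840613443958
[249  68  19  20 224] [258.16071429  77.9375    ] [ 0.51616165 -0.16446441  0.056     ]
0.061
-1.20:199/14 -1.18:157/16 -1.15:188/15 -1.12:205/13 -1.10:205/13 -1.07:204/14 -1.05:204/13 -1.02:205/13 -1.00:196/13 -0.97:155/16 -0.95:191/13 -0.93:205/13 -0.90:205/13 -0.88:204/14 -0.85:203/13 -0.82:203/11 -0.80:194/12 -0.77:160/15 -0.75:195/12 -0.72:204/12 -0.70:203/12 -0.68:204/12 -0.65:204/14 -0.62:204/13 -0.60:190/12 -0.57:159/13 -0.55:197/13 -0.53:204/11 -0.50:204/12 -0.47:204/12 -0.45:204/11 -0.43:203/11 -0.40:186/13 -0.38:158/11 -0.35:196/10 -0.33:203/11 -0.30:203/11 -0.28:203/11 -0.25:204/12 -0.23:203/12 -0.20:183/12 -0.18:163/11 -
[... 1140 characters left out ...]
3:172/35 -0.20:170/32 -0.18:168/32 -0.15:167/33 -0.12:163/33 -0.10:164/33 -0.07:163/33 -0.05:164/34 -0.03:163/32 0.00:165/31 0.02:165/32 0.05:164/33 0.07:163/35 0.10:163/34 0.12:163/33 0.15:162/35 0.17:163/35 0.20:163/32 0.22:163/34 0.25:161/33 0.27:162/33 0.30:161/34 0.32:161/34 0.35:162/33 0.38:162/35 0.40:161/34 0.42:151/34 0.45:136/37 0.47:123/37 0.50:122/37 0.52:123/36 0.55:123/37 0.57:124/36 0.60:140/39 0.62:160/37 0.65:159/37 0.67:157/38 0.70:156/38 0.72:158/37 0.75:159/36 0.77:160/36 0.80:159/37 0.82:158/38 0.85:157/38 0.87:156/40 0.90:156/40 0.93:157/39 0.95:158/40 0.97:159/38 1.00:156/39 1.02:155/39 1.05:153/41 1.07:153/41 1.10:153/41 1.12:154/40 1.15:155/38 1.18:156/38 1.20:155/39
```

Run:
```python
from plan import *
cur=np.array([.5296,-.27,.219,0])
c=(.5768,-.2189);th=.30;z=.063
rows(cur,[wp(c,.053,th,-.034,.15),wp(c,.053,th,-.034,z)])
B=wp(c,.053,th,-.034,z)
print('1');rows(B,[wp(c,.053,t,o,z) for t,o in [(th,-.026),(th,-.02)]+[(th-k*.05,-.018) for k in range(1,7)]])
for s0 in (0.,-.4):
    print(s0);rows(wp(c,.053,s0,-.018,z),[wp(c,.053,s0-k*.05,-.018,z) for k in range(1,9)])
```

```text
[0.3, 0.7, 6.9] rz -0.3
[0.3, 0.7, 15.6] rz -0.3
1
[0.8, 0.0, -0.0] rz -0.0
[1.4, -0.0, -0.0] rz -0.0
[1.9, -0.1, -0.0] rz 0.05
[2.1, -0.2, -0.0] rz 0.1
[2.4, -0.2, -0.0] rz 0.15
[2.7, -0.3, -0.0] rz 0.2
[3.0, -0.3, -0.0] rz 0.25
[3.2, -0.3, -0.0] rz 0.3
0.0
[0.3, -0.1, -0.0] rz 0.05
[0.5, -0.2, -0.0] rz 0.1
[0.8, -0.2, -0.0] rz 0.15
[1.1, -0.3, -0.0] rz 0.2
[1.4, -0.3, -0.0] rz 0.25
[1.6, -0.3, -0.0] rz 0.3
[1.9, -0.3, -0.0] rz 0.35
[2.2, -0.3, -0.0] rz 0.4
-0.4
[0.3, -0.1, -0.0] rz 0.05
[0.5, -0.2, -0.0] rz 0.1
[0.8, -0.2, -0.0] rz 0.15
[1.1, -0.3, -0.0] rz 0.2
[1.4, -0.3, -0.0] rz 0.25
[1.6, -0.3, -0.0] rz 0.3
[1.9, -0.3, -0.0] rz 0.35
[2.2, -0.3, -0.0] rz 0.4
```

Call:
send_rows(steps=[{"translation": [0.3, 0.7, 1], "delta_rot": [0, 0, -0.14], "jaw": 0}, {"translation": [0.3, 0.7, 5], "delta_rot": [0, 0, -0.28], "jaw": 0}, {"translation": [0.3, 0.7, 8], "delta_rot": [0, 0, -0.3], "jaw": 0}, {"translation": [0.3, 0.7, 11], "delta_rot": [0, 0, -0.3], "jaw": 0}, {"translation": [0.3, 0.7, 13.5], "delta_rot": [0, 0, -0.3], "jaw": 0}, {"translation": [0.3, 0.7, 15], "delta_rot": [0, 0, -0.3], "jaw": 0}, {"translation": [0.3, 0.7, 15.6], "delta_rot": [0, 0, -0.3], "jaw": 0}, {"translation": [0.3, 0.7, 15.6], "delta_rot": [0, 0, -0.3], "jaw": 0}])

```text
time: 11.85
tool_pos: [0.5366, -0.2667, 0.0628]
tool_rot: [-0.0, 0.594, 0.805, -0.0]
contact_force: [-0.7, -0.5, 0.4]
gripper_width: 0.005
grasp_force: 0.0
```

Call:
send_rows(steps=[{"translation": [0.8, 0, 0], "delta_rot": [0, 0, 0], "jaw": 0}, {"translation": [1.4, 0, 0], "delta_rot": [0, 0, 0], "jaw": 0}, {"translation": [1.9, -0.1, 0], "delta_rot": [0, 0, 0.05], "jaw": 0}, {"translation": [2.1, -0.2, 0], "delta_rot": [0, 0, 0.1], "jaw": 0}, {"translation": [2.4, -0.2, 0], "delta_rot": [0, 0, 0.15], "jaw": 0}, {"translation": [2.7, -0.3, 0], "delta_rot": [0, 0, 0.2], "jaw": 0}, {"translation": [3.0, -0.3, 0], "delta_rot": [0, 0, 0.25], "jaw": 0}, {"translation": [3.2, -0.3, 0], "delta_rot": [0, 0, 0.3], "jaw": 0}])

```text
time: 12.65
tool_pos: [0.5253, -0.2384, 0.065]
tool_rot: [0.003, 0.708, 0.707, -0.001]
contact_force: [-0.9, -4.3, -1.3]
gripper_width: 0.004
grasp_force: 2.5
```

Call:
send_rows(steps=[{"translation": [0.3, -0.1, 0], "delta_rot": [0, 0, 0.05], "jaw": 0}, {"translation": [0.5, -0.2, 0], "delta_rot": [0, 0, 0.1], "jaw": 0}, {"translation": [0.8, -0.2, 0], "delta_rot": [0, 0, 0.15], "jaw": 0}, {"translation": [1.1, -0.3, 0], "delta_rot": [0, 0, 0.2], "jaw": 0}, {"translation": [1.4, -0.3, 0], "delta_rot": [0, 0, 0.25], "jaw": 0}, {"translation": [1.6, -0.3, 0], "delta_rot": [0, 0, 0.3], "jaw": 0}, {"translation": [1.9, -0.3, 0], "delta_rot": [0, 0, 0.35], "jaw": 0}, {"translation": [2.2, -0.3, 0], "delta_rot": [0, 0, 0.4], "jaw": 0}])

```text
time: 13.45
tool_pos: [0.5218, -0.2166, 0.0649]
tool_rot: [0.002, 0.834, 0.552, -0.001]
contact_force: [-1.4, -5.6, -0.5]
gripper_width: 0.001
grasp_force: 2.7
```

Run:
```python
from plan import *
from plant import state
s=state(); print(s['tool_pos'],s['tool_rot'],s['contact_force'], wp((.5768,-.2189),.053,-.4,-.018,.063))
```

```text
[ 0.52178949 -0.21656849  0.06492471] [ 2.37480419e-03  8.33958675e-01  5.51821435e-01 -6.26689853e-04] [-1.39239032 -5.60851836 -0.49353652] [ 0.52097424 -0.21483993  0.063      -0.4       ]
```

Call:
send_rows(steps=[{"translation": [0.3, -0.1, 0], "delta_rot": [0, 0, 0.05], "jaw": 0}, {"translation": [0.5, -0.2, 0], "delta_rot": [0, 0, 0.1], "jaw": 0}, {"translation": [0.8, -0.2, 0], "delta_rot": [0, 0, 0.15], "jaw": 0}, {"translation": [1.1, -0.3, 0], "delta_rot": [0, 0, 0.2], "jaw": 0}, {"translation": [1.4, -0.3, 0], "delta_rot": [0, 0, 0.25], "jaw": 0}, {"translation": [1.4, -0.3, 0], "delta_rot": [0, 0, 0.25], "jaw": 0}, {"translation": [0.8, -0.3, 0], "delta_rot": [0, 0, 0.25], "jaw": 0}, {"translation": [0.2, -0.3, 0], "delta_rot": [0, 0, 0.25], "jaw": 0}])

```text
time: 14.25
tool_pos: [0.5195, -0.2119, 0.0636]
tool_rot: [-0.0, 0.896, 0.445, 0.0]
contact_force: [0.5, 0.7, 0.2]
gripper_width: -0.002
grasp_force: 0.0
```

Run:
```python
from plan import *
c=(.5768,-.2189)
cur=wp(c,.053,-.65,-.03,.063); print(cur); rows(cur,[[.5296,-.27,.219,0]])
```

```text
[ 0.51645197 -0.21070763  0.063      -0.65      ]
[-3.9, 4.6, -15.6] rz -0.65
```

Call:
send_rows(steps=[{"translation": [0, 0, -4], "delta_rot": [0, 0, 0], "jaw": 0}, {"translation": [0, 0, -8], "delta_rot": [0, 0, -0.14], "jaw": 0}, {"translation": [-1, 1, -12], "delta_rot": [0, 0, -0.28], "jaw": 0}, {"translation": [-3, 3, -15.6], "delta_rot": [0, 0, -0.42], "jaw": 0}, {"translation": [-3.9, 4.6, -15.6], "delta_rot": [0, 0, -0.56], "jaw": 0}, {"translation": [-3.9, 4.6, -15.6], "delta_rot": [0, 0, -0.65], "jaw": 0}, {"translation": [-3.9, 4.6, -15.6], "delta_rot": [0, 0, -0.65], "jaw": 0}, {"translation": [-3.9, 4.6, -15.6], "delta_rot": [0, 0, -0.65], "jaw": 0}])

```text
time: 15.05
tool_pos: [0.5321, -0.2707, 0.2187]
tool_rot: [-0.001, 0.708, 0.706, 0.0]
contact_force: [-0.5, 0.5, -0.0]
gripper_width: 0.002
grasp_force: 0.0
```

```bash
cat >> sm.py <<'E'
def report(f,c):
    for z,r0,r1 in((.055,.061,.068),(.056,.075,.086)):
        a,im=polar(f,c,r0,r1,-.9,-.5,z,n=41,k=8); h=cv2.cvtColor(im,cv2.COLOR_BGR2HSV)
        print(r0,' '.join(f'{x:.2f}:{int(v)}/{int(s)}' for x,v,s in zip(a,im.mean(2).mean(0),h[...,1].mean(0))))
E
python3 - <<'E'
from sm import *
f,c=small('w8'); report(f,(.577,-.2189))
E
```

```text
15.1 [ 0.53213719 -0.27051974  0.21862552] [-0.001  0.708  0.707  0.   ]
axis rim [ 0.57688555 -0.21887724] 0.08298375065314872 0.005253604045515218
axis ring [ 0.57659244 -0.2185132 ]
clip px 255.37333333333333 77.18222222222222 225 xy [ 0.51614026 -0.16444458] world ang from -x -0.7306453770082827 r 0.0815653350841388
post 275.3920704845815 99.09251101321586 227 xy [ 0.53455812 -0.18726553] [0.01315462 0.01325016] ang -0.6414741829684552 r 0.052829076664946156
0.061 -0.90:204/13 -0.89:204/12 -0.88:204/12 -0.87:204/13 -0.86:204/13 -0.85:204/12 -0.84:203/11 -0.83:203/11 -0.82:203/11 -0.81:201/11 -0.80:194/12 -0.79:177/13 -0.78:157/13 -0.77:152/12 -0.76:163/10 -0.75:176/9 -0.74:182/9 -0.73:181/8 -0.72:176/9 -0.71:170/9 -0.70:164/8 -0.69:158/9 -0.68:148/9 -0.67:131/10 -0.66:110/12 -0.65:99/11 -0.64:100/10 -0.63:110/9 -0.62:119/9 -0.61:125/10 -0.60:125/10 -0.59:123/10 -0.58:128/12 -0.57:147/14 -0.56:171/13 -0.55:189/13 -0.54:199/12 -0.53:203/11 -0.52:203/10 -0.51:203/11 -0.50:202/12
0.075 -0.90:175/44 -0.89:173/43 -0.88:172/42 -0.87:170/42 -0.86:169/41 -0.85:170/41 -0.84:170/40 -0.83:170/40 -0.82:165/39 -0.81:156/58 -0.80:147/103 -0.79:141/141 -0.78:140/152 -0.77:141/152 -0.76:142/151 -0.75:142/149 -0.74:141/148 -0.73:140/148 -0.72:137/148 -0.71:136/149 -0.70:135/151 -0.69:135/151 -0.68:133/151 -0.67:126/143 -0.66:120/108 -0.65:123/61 -0.64:134/41 -0.63:146/43 -0.62:158/41 -0.61:167/40 -0.60:173/39 -0.59:175/37 -0.58:177/37 -0.57:176/38 -0.56:175/38 -0.55:173/39 -0.54:171/37 -0.53:171/37 -0.52:171/37 -0.51:171/38 -0.50:170/38
```

Run:
```python
from plan import *
c=(.5768,-.2189);z=.063
cur=np.array([.5321,-.2705,.2187,-.002])
B=wp(c,.053,-.645,-.034,z); rows(cur,[B])
rows(B,[wp(c,.053,t,o,z) for t,o in ((-.645,-.026),(-.645,-.02),(-.67,-.018),(-.69,-.018),(-.71,-.018),(-.738,-.018))])
```

```text
[5.6, -1.8, 15.6] rz 0.643
[0.8, 0.0, -0.0] rz -0.0
[1.4, 0.0, -0.0] rz -0.0
[1.7, -0.0, -0.0] rz 0.025
[1.8, -0.1, -0.0] rz 0.045
[1.9, -0.1, -0.0] rz 0.065
[2.1, -0.1, -0.0] rz 0.093
```

Call:
send_rows(steps=[{"translation": [1, -0.5, 0], "delta_rot": [0, 0, 0.14], "jaw": 0}, {"translation": [3, -1.2, 2], "delta_rot": [0, 0, 0.28], "jaw": 0}, {"translation": [5.6, -1.8, 5], "delta_rot": [0, 0, 0.42], "jaw": 0}, {"translation": [5.6, -1.8, 8], "delta_rot": [0, 0, 0.56], "jaw": 0}, {"translation": [5.6, -1.8, 11], "delta_rot": [0, 0, 0.643], "jaw": 0}, {"translation": [5.6, -1.8, 13.5], "delta_rot": [0, 0, 0.643], "jaw": 0}, {"translation": [5.6, -1.8, 15], "delta_rot": [0, 0, 0.643], "jaw": 0}, {"translation": [5.6, -1.8, 15.6], "delta_rot": [0, 0, 0.643], "jaw": 0}])

```text
time: 15.9
tool_pos: [0.5133, -0.214, 0.0612]
tool_rot: [-0.001, 0.894, 0.447, -0.001]
contact_force: [0.5, -0.0, 0.7]
gripper_width: 0.001
grasp_force: 0.0
```

Call:
send_rows(steps=[{"translation": [0.8, 0, 0], "delta_rot": [0, 0, 0], "jaw": 0}, {"translation": [1.4, 0, 0], "delta_rot": [0, 0, 0], "jaw": 0}, {"translation": [1.7, 0, 0], "delta_rot": [0, 0, 0.025], "jaw": 0}, {"translation": [1.8, -0.1, 0], "delta_rot": [0, 0, 0.045], "jaw": 0}, {"translation": [1.9, -0.1, 0], "delta_rot": [0, 0, 0.065], "jaw": 0}, {"translation": [2.1, -0.1, 0], "delta_rot": [0, 0, 0.093], "jaw": 0}, {"translation": [2.1, -0.1, 0], "delta_rot": [0, 0, 0.093], "jaw": 0}, {"translation": [1.2, -0.1, 0], "delta_rot": [0, 0, 0.093], "jaw": 0}])

```text
time: 16.7
tool_pos: [0.5217, -0.2041, 0.0638]
tool_rot: [0.0, 0.914, 0.406, 0.001]
contact_force: [0.7, 0.9, -0.1]
gripper_width: 0.003
grasp_force: 0.0
```

Call:
send_rows(steps=[{"translation": [-0.5, 0, 0], "delta_rot": [0, 0, 0], "jaw": 0}, {"translation": [-0.5, 0, -4], "delta_rot": [0, 0, 0], "jaw": 0}, {"translation": [-0.5, 0, -8], "delta_rot": [0, 0, -0.14], "jaw": 0}, {"translation": [-2, 2, -12], "delta_rot": [0, 0, -0.28], "jaw": 0}, {"translation": [-4, 4.6, -15.6], "delta_rot": [0, 0, -0.42], "jaw": 0}, {"translation": [-4, 5.2, -15.6], "delta_rot": [0, 0, -0.56], "jaw": 0}, {"translation": [-4, 5.2, -15.6], "delta_rot": [0, 0, -0.7], "jaw": 0}, {"translation": [-4, 5.2, -15.6], "delta_rot": [0, 0, -0.74], "jaw": 0}])

```text
time: 17.5
tool_pos: [0.5325, -0.2696, 0.2191]
tool_rot: [-0.0, 0.705, 0.709, 0.001]
contact_force: [-0.1, -0.2, -0.7]
gripper_width: -0.0
grasp_force: 0.0
```

Run:
```python
from sm import *
f,c=small('w9'); report(f,(.577,-.2189))
```

```text
17.55 [ 0.53232609 -0.26941657  0.21880277] [-0.     0.705  0.709  0.   ]
axis rim [ 0.57699242 -0.21885323] 0.08310330339634017 0.005220098653042253
axis ring [ 0.57652262 -0.21856274]
clip px 255.71681415929203 78.38495575221239 226 xy [ 0.51609617 -0.1645511 ] world ang from -x -0.7282190850396375 r 0.08159089148865346
post 279.0215517241379 96.16379310344827 232 xy [ 0.53760506 -0.18381498] [0.01316764 0.01321886] ang -0.7270288772682507 r 0.05271662517804419
0.061 -0.90:204/12 -0.89:203/13 -0.88:202/12 -0.87:197/11 -0.86:192/10 -0.85:186/10 -0.84:181/9 -0.83:178/8 -0.82:176/8 -0.81:171/8 -0.80:163/8 -0.79:148/8 -0.78:131/9 -0.77:117/8 -0.76:109/11 -0.75:104/11 -0.74:97/9 -0.73:94/10 -0.72:99/9 -0.71:111/9 -0.70:123/10 -0.69:137/11 -0.68:153/12 -0.67:170/13 -0.66:183/13 -0.65:191/12 -0.64:192/12 -0.63:192/12 -0.62:193/11 -0.61:193/11 -0.60:186/12 -0.59:171/12 -0.58:157/13 -0.57:159/14 -0.56:178/14 -0.55:194/13 -0.54:202/11 -0.53:203/11 -0.52:204/11 -0.51:204/11 -0.50:204/12
0.075 -0.90:175/43 -0.89:174/41 -0.88:174/41 -0.87:173/40 -0.86:172/39 -0.85:173/38 -0.84:172/37 -0.83:171/36 -0.82:165/37 -0.81:157/52 -0.80:147/100 -0.79:141/140 -0.78:140/153 -0.77:141/152 -0.76:141/151 -0.75:141/151 -0.74:140/149 -0.73:139/149 -0.72:137/149 -0.71:135/150 -0.70:135/150 -0.69:135/151 -0.68:134/151 -0.67:127/144 -0.66:121/112 -0.65:123/65 -0.64:133/40 -0.63:144/41 -0.62:156/40 -0.61:166/39 -0.60:172/37 -0.59:176/37 -0.58:177/37 -0.57:178/37 -0.56:177/37 -0.55:176/37 -0.54:174/37 -0.53:174/36 -0.52:173/38 -0.51:173/36 -0.50:173/36
```

Run:
```python
from sm import *
f=load('w5')
for c in ((.549,.1916),(.549,.1906),(.5485,.1916)):
    for z,r0,r1 in((.055,.081,.087),(.056,.096,.106)):
        a,im=polar(f,c,r0,r1,.5,.8,z,n=61,k=8); h=cv2.cvtColor(im,cv2.COLOR_BGR2HSV)
        v=im.mean(2).mean(0); s=h[...,1].mean(0)
        if r0<.09: print(c,' '.join(f'{x:.3f}:{int(q)}' for x,q in zip(a[20:45],v[20:45])))
        else: k=a[s>100]; print('clip',k.min(),k.max(),(k.min()+k.max())/2)
```

```text
(0.549, 0.1916) 0.600:200 0.605:191 0.610:181 0.615:168 0.620:153 0.625:138 0.630:122 0.635:107 0.640:94 0.645:86 0.650:83 0.655:84 0.660:90 0.665:99 0.670:107 0.675:114 0.680:119 0.685:123 0.690:125 0.695:126 0.700:125 0.705:120 0.710:113 0.715:107 0.720:106
clip 0.605 0.7050000000000001 0.655
(0.549, 0.1906) 0.600:188 0.605:176 0.610:164 0.615:149 0.620:131 0.625:115 0.630:100 0.635:89 0.640:84 0.645:85 0.650:91 0.655:100 0.660:109 0.665:118 0.670:123 0.675:127 0.680:129 0.685:129 0.690:128 0.695:124 0.700:117 0.705:111 0.710:109 0.715:112 0.720:121
clip 0.595 0.7000000000000001 0.6475
(0.5485, 0.1916) 0.600:206 0.605:200 0.610:193 0.615:182 0.620:170 0.625:156 0.630:140 0.635:122 0.640:107 0.645:94 0.650:86 0.655:83 0.660:87 0.665:94 0.670:103 0.675:112 0.680:119 0.685:123 0.690:126 0.695:128 0.700:128 0.705:125 0.710:120 0.715:113 0.720:108
clip 0.605 0.7100000000000001 0.6575
```

Both pointers sit within about 0.005 rad of their clips, and the tool is clear.

```bash
python3 -c "
from plant import *
print(job_done())"
```

```text
the job is handed in; nothing more can be done
None
```

Both air regulators are set: the last images put each lever's pointer within about 0.005 rad of its brass clip, the clips measured where they started, and the job was handed in at about 17.6 s. I did not check the bystanders' positions afterwards. The reported tool point read about 32 mm low, so my first push passed over the large post without touching it, and I lowered the tool and repeated it.

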